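# Class a pivot hub by its heft and press it into its nest

## Robot

A 7-joint arm with a two-finger parallel gripper is mounted at the origin on the work surface. World frame = base frame: x ahead of the robot, y to its left, z up, the work surface at z = 0. Lengths are in m, angles in rad, forces in N, time in s.
With the tool pointing down it reaches from about 0.4 to 0.85 m from the base axis. Payload 10.4 kg.
Tool frame: the origin (TCP) lies at the very end of the fingers, on their centre line; the grasp point (between the pads) lies 19 mm behind it; z points along the fingers, y is the direction in which the jaws open and shut (so a half turn about z gives the same grasp; the last joint's range is limited). The gripper opens to 87 mm and grips with 3 to 60 N. Pads are 19 mm wide; open, the fingers measure 117 mm over their backs; the gripper's body (75 mm by 190 mm) begins 51 mm behind the grasp point.
Start: joints at [1.166, 0.332, -0.065, 1.46, 0.022, 1.35, -0.088], TCP at [0.233, -0.58, 0.223] pointing down, gripper open.
Joint ranges: [-2.6, 2.6], [-0.5, 2.12], [-1.47, 1.34], [0.16, 2.42], [-1.27, 4.41], [0.06, 2.06], [-2.6, 2.6]. Speed limits (rad/s): [2.22, 2.22, 2.79, 2.79, 3.14, 3.14, 3.14].

## Interface

Orientations are given as a unit quaternion [x, y, z, w].
In Python, from bench import read_state, imaging, r gives the robot as it stands. The module is installed in compiled form; this text tells all that it offers.
- The arm moves only by the tool move_arm, never from a script. Its argument "series" is a list of rows, each a list of 4 numbers: the shift along the tool's x, y, z in m, then the turn about the tool's z in rad. In form: [[x, y, z, roll], ...]. A call has 1 to 20 rows; each row is the pose to reach, as a shift and turn from the pose commanded when the call began, along the tool's axes at that moment; what a row does not reach only later rows make up. A row lasts 1/10 s, in which the tool goes at most 50 mm and 8.59 degrees, less where a joint would pass 70% of its speed; a pose out of reach is approached as far as the arm can. A call with a gripper value outside its range is refused whole. "claw" is the gripper's target within -1 to 1 (fully open at 1, half-way at 0, shut at -1), set as the call begins (left out, the last holds). The fingers move at their own pace and stop on an object; "newtons" is the grip in N (left out, the last holds). Time passes only in rows, so rows that repeat a pose let the fingers close. It gives the time, the measured TCP pose, the force and the opening at its end, in the units of the state.
- read_state(): the state, without advancing time (a new reading comes with each control period).
- imaging.camera(name): name is "scene" or "side" or "wrist"; returns (picture, depth): 480x640x3 uint8, red, green, blue; 480x640 float32, m along the optical axis (not along the pixel's ray), 0 where there is no reading.
- imaging.get_calibration(name): a dict with "camera_matrix" (3x3 intrinsics, pixels), "R" (3x3) and "t" (3): a world point X has camera coordinates R X + t. Camera axes: x right, y down, z forward; pixel columns grow to the right and rows downward; lengths in m; the calibration is good to about 2 mm. A picture is of the moment at which its call begins: read the wrist's pose just before it. get_calibration takes no time and is no camera call; for the wrist camera it gives the pose at the moment of the call.
- r.close_job(): hands the job in, once; it reports no verdict.
The state is a dict: "time": time; "joint_positions": joint angles; "joint_vel": joint speeds; "joint_torque": joint torques, N m; "ee_pos": TCP position; "eef_rot": TCP orientation; "ft_force": force on the tool from outside, world axes, zero at the start; "torque": the same for the moment, N m; "width": finger opening in m.
Only numpy, scipy, OpenCV 4.12 (cv2) and the standard library are available. Lean on these libraries where they do the work, as an engineer would, in place of code of your own. Each camera call takes 0.05 s, during which the arm holds its last target.

## Task

Pick up the steel hub standing on the black check pad and judge by its weight whether it is hollow (about 270 g), a filled canister (about 500 g) or solid (about 800 g). Press it upright between the white jaws of the nest that carries the matching cut slice (open ring, ring with dark filling, plain steel disc), seat it hard on the floor with a firm push of about 20 N, never ramming it, and let it go. Leave the two waiting hubs and the other parts alone.

Things in the scene. Friction and masses are not known exactly. Their poses are not given: they have to be found in the camera images.
- hub_mid (a point): The hub to be classed, standing on the black check pad: upright closed steel cylinder, 40 mm diameter, 84 mm tall, with a 40 mm foot flange (lowest 12 mm, tapered to 32 mm below) and a 33 mm waist between it and the barrel, which begins 38 mm above the foot; point at its centre, 42 mm above its foot; z along its axis. 
- hub: The same hub; origin at the centre of its foot. Its inside is hidden: total mass about 270 g if hollow, 500 g if a filled canister, 800 g if solid, within 5 per cent, drawn afresh in every run. A grasp on the barrel, about 62 mm above the foot, stays clear of the nests.
- queue_hub_1_mid (a point): Bystander, leave where it is. A waiting hub that looks the same: upright closed steel cylinder, 40 mm diameter, 84 mm tall, with a 40 mm foot flange (lowest 12 mm, tapered to 32 mm below) and a 33 mm waist between it and the barrel, which begins 38 mm above the foot; point at its centre, 42 mm above its foot; z along its axis. It stands in the low grey queue tray.
- queue_hub_2_mid (a point): Bystander, leave where it is. The other waiting hub in the grey queue tray, the same in looks and size; point at its centre.
- rod_eye_mid (a point): Bystander, leave where it is. Polished steel cylinder rod eye lying flat, 105 mm long, eye 42 mm across, 20 mm high; point at about its middle.
- bracket_mid (a point): Bystander, leave where it is. Red anodised L bracket, 70 x 46 mm, 50 mm high; point in its middle, 10 mm above its underside.
- nest_hollow_floor (a point): Nest for hollow hubs: middle of its bore floor, 6 mm above the bench; z up, x towards the nest's low apron. On the apron, 68 mm out, is screwed an open steel ring, 40 mm across, 3 mm wall. The bore is upright, 42.5 mm wide, 12 mm deep, mouth chamfered, in a grey base 84 x 96 x 18 mm. The three nests are alike but for the slice and change places between runs.
- nest_filled_floor (a point): Nest for filled canisters: middle of its bore floor, 6 mm above the bench; z up, x towards the nest's low apron. On the apron, 68 mm out, is screwed a 40 mm steel ring filled with dark resin. The bore is upright, 42.5 mm wide, 12 mm deep, mouth chamfered, in a grey base 84 x 96 x 18 mm. The three nests are alike but for the slice and change places between runs.
- nest_solid_floor (a point): Nest for solid hubs: middle of its bore floor, 6 mm above the bench; z up, x towards the nest's low apron. On the apron, 68 mm out, is screwed a plain solid steel disc, 40 mm across. The bore is upright, 42.5 mm wide, 12 mm deep, mouth chamfered, in a grey base 84 x 96 x 18 mm. The three nests are alike but for the slice and change places between runs.
- nest_hollow: Nest for hollow hubs; origin under the bore axis, on the bench. Each nest has two white acetal spring jaws above the bore, on its +y and -y sides: tops 37 mm above the bench, 34 mm apart at rest, sloped lead-ins, each yields outward up to 5 mm. Grey spring housings outside them reach 40 mm above the bench.
- nest_filled: Nest for filled canisters; origin under the bore axis, on the bench. In each nest a hub lowered on the axis meets the jaws with its foot about 25 mm above the bore floor, needs a push of about 10 to 15 N to spread them, then slides with about 3 N of drag; the jaws snap in and pull it down the last 3 mm to the floor.
- nest_solid: Nest for solid hubs; origin under the bore axis, on the bench. As in each nest, the jaws snap in above the foot flange, clear of the waist, once the hub is home; its own weight cannot be trusted to take it down. The floor is rigid: seat the hub on it with about 20 N; over 45 N is ramming.
- check_pad: The black check pad under the hub; 85 mm square, 5 mm thick; origin at the centre of its underside, on the bench.
Not all that is in view belongs to the job. Leave any blue look-alike of the nest_hollow alone. What is shaped like the hub but brown is not meant.

How it is judged:
By the outcome, as a careful person would: the job done as asked, in the order asked, and still so for the second after the job is handed in, with the robot touching nothing.
It also fails if it takes over 35 s, if anything falls off the work surface, if the arm or the gripper's body presses on something with over 40 N, if the wrist force passes 120 N, or if a joint passes its speed limit or range.

## Working session

There is one attempt and no reset: what is moved stays moved. The work goes in short steps, Python scripts to look and compute and a tool call to move; the robot and the scene stay as the last step left them, time stands still between calls to the robot, and variables do not carry over. Pictures are saved under pics/ and viewed, and the job is handed in when it is done.

Besides the shell and the picture viewer there is one more tool, called as name(argument=value, ...), one argument or row to a line, values as JSON. move_arm: Moves the arm, as the interface text tells. Its arguments: {"type":"object","properties":{"series":{"type":"array","items":{"type":"array","items":{"type":"number"}}},"claw":{"type":"number"},"newtons":{"type":"number"}},"required":["series"]}

```bash
mkdir -p pics
python3 - <<'E'
from bench import read_state, imaging, r
import cv2,numpy as np
s=read_state();print({k:np.round(v,4).tolist() for k,v in s.items()})
for n in ["scene","side"]:
    p,d=imaging.camera(n);c=imaging.get_calibration(n)
    np.savez(f"{n}0.npz",p=p,d=d,K=c["camera_matrix"],R=c["R"],t=c["t"])
    cv2.imwrite(f"pics/{n}0.png",p[:,:,::-1])
    print(n,c)
E
```

```text
{'time': 0.0, 'joint_positions': [1.1664, 0.3329, -0.0647, 1.461, 0.0216, 1.3499, -0.0885], 'joint_vel': [-0.0004, -0.0007, 0.0006, -0.0, -0.0004, -0.0011, 0.0003], 'joint_torque': [0.0002, -62.3254, 0.0245, -38.99, -0.0615, 0.0398, 0.0001], 'ee_pos': [0.2327, -0.5796, 0.2217], 'eef_rot': [0.9818, 0.1897, -0.0002, -0.0007], 'ft_force': [0.7216, 0.793, 0.4728], 'torque': [-0.0543, -0.0212, 0.004], 'width': 0.0873}
scene {'camera_matrix': array([[619.93127206,   0.        , 309.01265701],
       [  0.        , 619.93127206, 237.18682879],
       [  0.        ,   0.        ,   1.        ]]), 'R': array([[ 0.37780476,  0.9258756 ,  0.0042346 ],
       [ 0.75363399, -0.30485803, -0.58232069],
       [-0.53786557,  0.22319487, -0.81294814]]), 't': array([-0.27226383, -0.37015431,  1.5471087 ])}
side {'camera_matrix': array([[477.20043666,   0.        , 321.03105049],
       [  0.        , 477.20043666, 241.9102336 ],
       [  0.        ,   0.        ,   1.        ]]), 'R': array([[ 0.85027495, -0.52633025, -0.00299679],
       [-0.37086788, -0.59506934, -0.71298632],
       [ 0.37348297,  0.60734582, -0.70117153]]), 't': array([-0.4626756 ,  0.28148402,  0.667597  ])}
```

View pics/scene0.png

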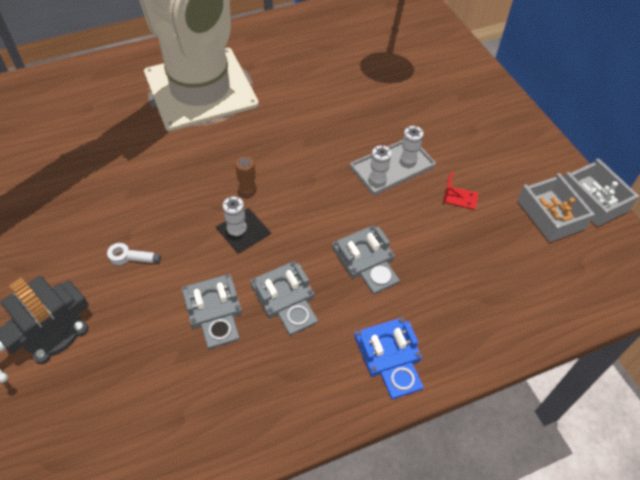

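View pics/side0.png

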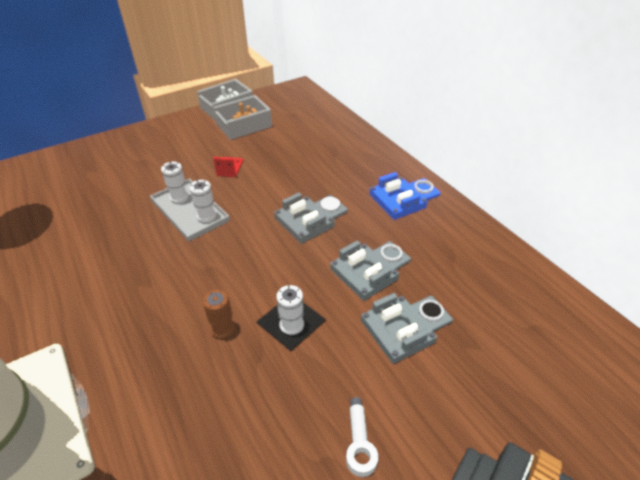

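The scene view shows these candidates for the hub:
- Steel hub on the black pad at scene (234,215): this is the one I want.
- Brown look-alike at (246,175).
- Tray hubs at (380,165) and (412,145).

The nests are filled at (213,300), hollow at (283,290) and solid at (365,252). The blue decoy is at (388,345). Next I'll take close crops and measure.

```bash
cat > h.py <<'E'
import numpy as np,cv2
def load(n):
    z=np.load(n);return z
def back(z,u,v,h=None):
    K,R,t=z["K"],z["R"],z["t"]
    ray=R.T@np.linalg.inv(K)@np.array([u,v,1.]);o=-R.T@t
    if h is None: return o+ray*z["d"][int(round(v)),int(round(u))]
    return o+ray*(h-o[2])/ray[2]
def proj(z,X):
    X=np.atleast_2d(X);c=X@z["R"].T+z["t"];q=c@z["K"].T;return q[:,:2]/q[:,2:]
E
python3 - <<'E'
from h import *
a=load("scene0.npz");b=load("side0.npz")
c1=cv2.resize(a["p"][150:350,170:430],None,fx=3,fy=3,interpolation=cv2.INTER_CUBIC)
c2=cv2.resize(b["p"][180:370,190:460],None,fx=2.96,fy=2.96,interpolation=cv2.INTER_CUBIC)
cv2.imwrite("pics/c1.png",c1[:,:,::-1]);cv2.imwrite("pics/c2.png",c2[:,:,::-1])
for z,l in((a,[(234,203),(220,329),(298,314),(380,274),(246,163)]),(b,[(290,293),(432,309),(392,252),(331,205)])):
    for u,v in l: print(u,v,np.round(back(z,u,v),4))
E
```

```text
234 203 [ 0.45   -0.0497  0.0885]
220 329 [ 0.6664 -0.1547  0.0179]
298 314 [ 0.6866 -0.0086  0.0087]
380 274 [0.6685 0.1712 0.0162]
246 163 [0.3523 0.008  0.0818]
290 293 [ 0.455  -0.0528  0.0908]
432 309 [ 0.6667 -0.1581  0.0211]
392 252 [ 0.6983 -0.0093  0.0122]
331 205 [0.6679 0.1601 0.0221]
```

View pics/c1.png

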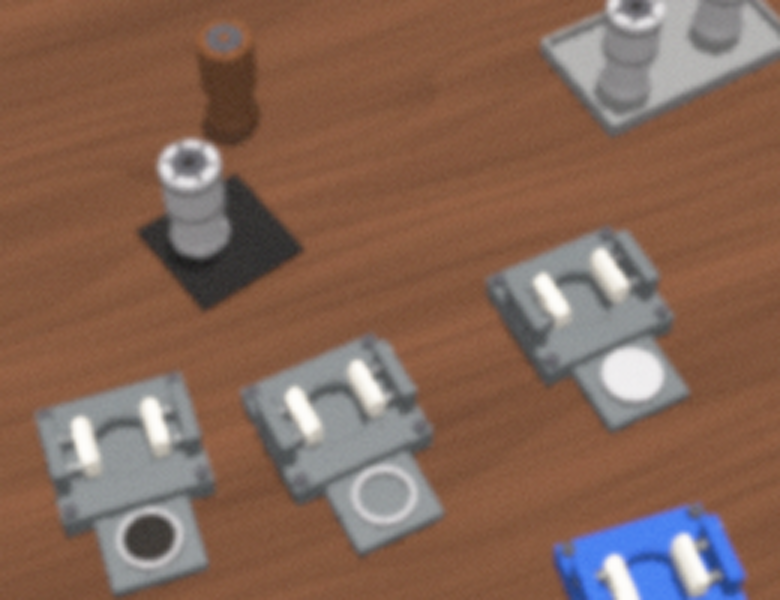

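View pics/c2.png

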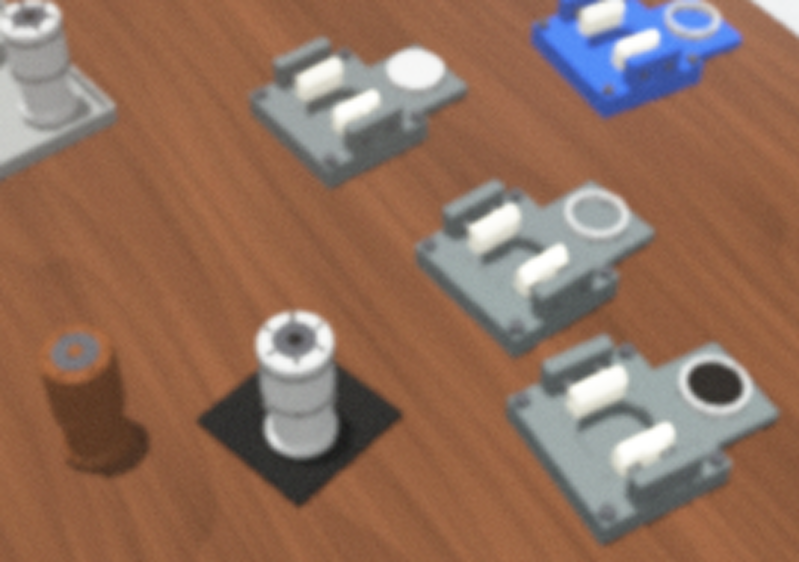

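```bash
cat >> h.py <<'E'
from scipy.spatial.transform import Rotation as Ro
def tri(z1,p1,z2,p2):
    P=[z["K"]@np.c_[z["R"],z["t"]] for z in(z1,z2)]
    X=cv2.triangulatePoints(P[0],P[1],np.array(p1,float),np.array(p2,float)).ravel();X=X[:3]/X[3]
    return X
def delta(s,X):
    return np.round(Ro.from_quat(s["eef_rot"]).as_matrix().T@(np.array(X)-s["ee_pos"]),4)
E
python3 - <<'E'
from h import *
from bench import read_state, imaging
a=load("scene0.npz");b=load("side0.npz")
A=lambda x,y:(170+x/3-.33,150+y/3-.33); B=lambda x,y:(190+x/2.96-.33,180+y/2.96-.33)
for n,p,q in[("hub",(190,163),(295,340)),("solid",(632,374),(415,69)),("hollow",(384,494),(597,213)),("filled",(149,538),(716,383)),
 ("sJ+",(610,272),(320,77)),("sJ-",(551,298),(357,111)),("hJ+",(368,388),(495,228)),("hJ-",(303,414),(543,268)),("fJ+",(155,426),(598,390)),("fJ-",(86,445),(644,449))]:
    X=tri(a,A(*p),b,B(*q)); print(n,X.round(4),"reproj",(proj(a,X)-A(*p)).round(1))
s=read_state()
R=Ro.from_quat(s["eef_rot"]).as_matrix();print(R.round(3))
print(delta(s,[.45,-.05,.222]))
c=imaging.get_calibration("wrist");print(c["R"].round(3),(-c["R"].T@c["t"]-s["ee_pos"])@R,c["camera_matrix"])
E
```

```text
hub [ 0.4529 -0.0529  0.0895] reproj [[-0.2  0.2]]
solid [0.6712 0.1701 0.0193] reproj [[-0.1  0.1]]
hollow [ 0.6928 -0.012   0.0194] reproj [[-0.2  0.2]]
filled [ 0.6669 -0.1563  0.0194] reproj [[-0.2  0.2]]
sJ+ [0.6015 0.1859 0.033 ] reproj [[-0.3  0.5]]
sJ- [0.6053 0.1412 0.0327] reproj [[-0.2  0.3]]
hJ+ [0.6235 0.0044 0.03  ] reproj [[-0.3  0.4]]
hJ- [ 0.6274 -0.041   0.0327] reproj [[-0.2  0.3]]
fJ+ [ 0.5999 -0.1303  0.0312] reproj [[-0.3  0.3]]
fJ- [ 0.5967 -0.1745  0.0309] reproj [[-0.4  0.4]]
[[ 0.928  0.373 -0.001]
 [ 0.373 -0.928  0.001]
 [-0.    -0.001 -1.   ]]
[ 3.990e-01 -4.106e-01  4.000e-04]
[[ 0.373 -0.928 -0.001]
 [-0.897 -0.361  0.254]
 [-0.236 -0.093 -0.967]] [ 0.06927018 -0.00107481 -0.16328712] [[363.79989627   0.         319.20259188]
 [  0.         363.79989627 237.44190951]
 [  0.           0.           1.        ]]
```

move_arm(
  series=[
    [0.015,-0.015,0,0],
    [0.045,-0.046,0,0],
    [0.075,-0.076,0,0],
    [0.106,-0.108,0,0],
    [0.138,-0.14,0,0],
    [0.17,-0.172,0,0],
    [0.202,-0.205,0,0],
    [0.234,-0.237,0,0],
    [0.266,-0.27,0,0],
    [0.298,-0.302,0,0],
    [0.33,-0.335,0,0],
    [0.362,-0.367,0,0],
    [0.388,-0.393,0,0],
    [0.401,-0.4065,0,0],
    [0.401,-0.4065,0,0],
    [0.401,-0.4065,0,0],
  ],
  claw=1,
  newtons=40,
)

```text
time: 1.7
ee_pos: [0.4533, -0.0537, 0.2223]
eef_rot: [0.982, 0.19, -0.0, 0.0]
ft_force: [-1.1, -2.2, 0.1]
width: 0.0875
```

Run:
```python
from h import *
from bench import read_state, imaging
s=read_state();print(s["time"],s["ee_pos"].round(4) if hasattr(s["ee_pos"],'round') else s["ee_pos"],s["eef_rot"],s["ft_force"])
c=imaging.get_calibration("wrist");p,d=imaging.camera("wrist")
np.savez("w1.npz",p=p,d=d,K=c["camera_matrix"],R=c["R"],t=c["t"]);cv2.imwrite("pics/w1.png",p[:,:,::-1])
z=load("w1.npz");print(proj(z,[[.453,-.053,.089]]))
```

```text
1.7 [ 0.4533 -0.0537  0.2223] [ 9.81785341e-01  1.89993249e-01 -3.27680899e-04  5.42757772e-05] [-1.14179341 -2.2021988   0.11128852]
[[319.64155648 227.46997296]]
```

View pics/w1.png

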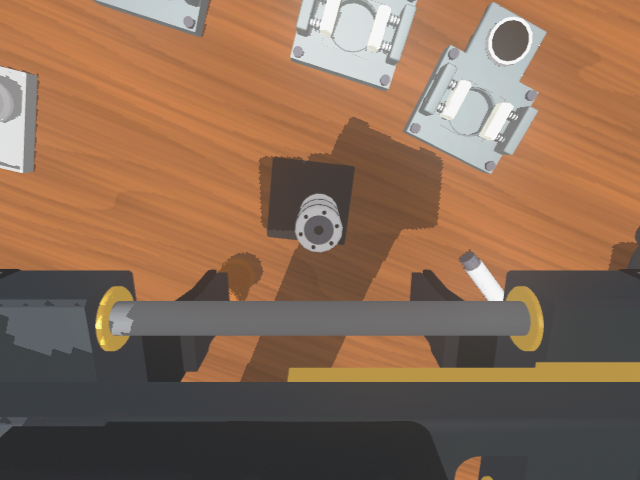

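The hub top is at (319,230) in the wrist view, against a predicted (320,227), so they agree to about 2 mm. The filled nest's bore is at (474,111) and the hollow nest's at (355,25).

Run:
```python
from h import *
from bench import read_state
z=load("w1.npz")
print(back(z,319,230,.089),back(z,319,230))
print("filled disc",back(z,510,41.5,.02),"hollow bore", back(z,355,25,.018),"filled bore",back(z,474,111,.018))
print(delta(read_state(),[.453,-.053,.048]))
c=cv2.resize(z["p"][170:270,240:400],None,fx=5,fy=5,interpolation=cv2.INTER_CUBIC);cv2.imwrite("pics/c3.png",c[:,:,::-1])
```

```text
[ 0.4507795  -0.05331445  0.089     ] [ 0.45145024 -0.05304701  0.09199315]
filled disc [ 0.6638659  -0.15488602  0.02      ] hollow bore [ 0.62416667 -0.01865913  0.018     ] filled bore [ 0.59892019 -0.15356825  0.018     ]
[ 0.0005 -0.0013  0.1743]
```

View pics/c3.png

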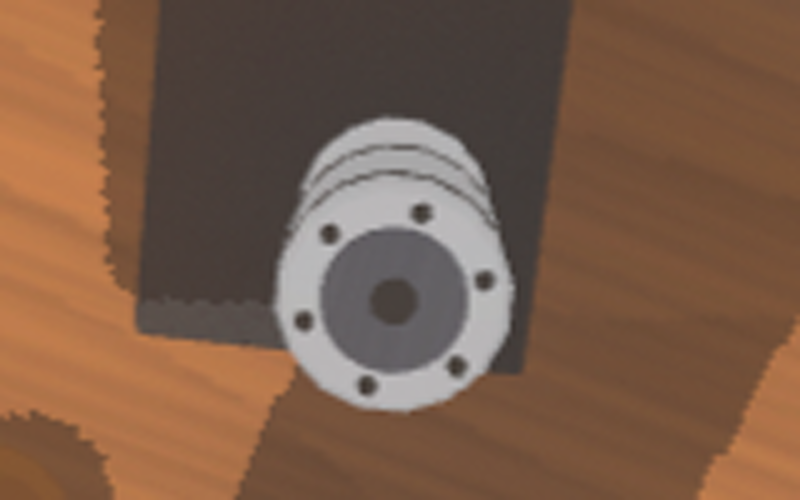

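move_arm(
  series=[
    [-0.001,-0.001,0.02,0],
    [-0.001,-0.001,0.055,0],
    [-0.001,-0.001,0.09,0],
    [-0.001,-0.001,0.12,0],
    [-0.001,-0.001,0.145,0],
    [-0.001,-0.001,0.162,0],
    [-0.001,-0.001,0.17,0],
    [-0.001,-0.001,0.174,0],
    [-0.001,-0.001,0.174,0],
  ],
)

```text
time: 2.65
ee_pos: [0.4523, -0.0533, 0.0487]
eef_rot: [0.982, 0.189, 0.0, 0.0]
ft_force: [0.0, -0.3, 0.6]
width: 0.0868
```

Run:
```python
from h import *
from bench import read_state, imaging
f=[]
for i in range(3):
    p,d=imaging.camera("wrist" if i<2 else "side"); s=read_state();f.append(s["ft_force"])
    if i==1: cv2.imwrite("pics/w2.png",p[:,:,::-1])
print(np.round(f,2),s["ee_pos"],s["joint_torque"]);cv2.imwrite("pics/s2.png",p[:,:,::-1])
```

```text
[[ 0.15 -0.55  0.  ]
 [ 1.35  0.07  0.12]
 [-0.19  0.75 -0.46]] [ 0.45286748 -0.05308069  0.04938369] [ 5.70728013e-02 -4.01377130e+01 -3.44390184e+00 -3.15595579e+01
 -2.44719721e-02 -5.61710377e-02  3.37166726e-03]
```

View pics/w2.png

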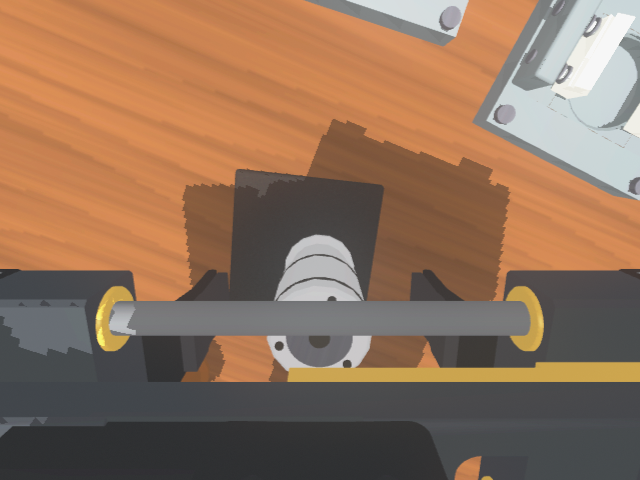

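View pics/s2.png

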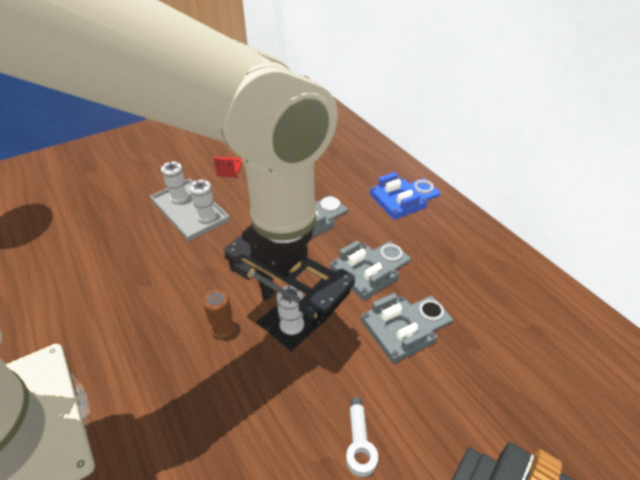

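The wrist view shows the hub centred between the fingers, with its top at (319,338). I'll close the gripper and then lift.

move_arm(
  series=[
    [0,0,0,0],
    [0,0,0,0],
    [0,0,0,0],
    [0,0,0,0],
    [0,0,0,0],
    [0,0,0,0],
    [0,0,0,0],
    [0,0,0,0],
  ],
  claw=-1,
  newtons=50,
)

```text
time: 3.6
ee_pos: [0.4523, -0.0528, 0.0485]
eef_rot: [0.982, 0.19, -0.0, 0.0]
ft_force: [0.1, 0.0, 0.0]
width: 0.0389
```

move_arm(
  series=[
    [0,0,-0.005,0],
    [0,0,-0.02,0],
    [0,0,-0.045,0],
    [0,0,-0.07,0],
    [0,0,-0.085,0],
    [0,0,-0.09,0],
    [0,0,-0.09,0],
    [0,0,-0.09,0],
    [0,0,-0.09,0],
  ],
)

```text
time: 4.5
ee_pos: [0.4516, -0.0527, 0.1375]
eef_rot: [0.982, 0.19, -0.001, -0.0]
ft_force: [0.6, 0.4, -2.5]
width: 0.0389
```

Run:
```python
from h import *
from bench import read_state, imaging
f=[]
for i in range(8):
    p,d=imaging.camera("wrist" if i<7 else "side"); s=read_state();f.append(s["ft_force"])
    if i==1: cv2.imwrite("pics/w3.png",p[:,:,::-1])
print(np.round(f,2),np.mean(f,0),s["ee_pos"],s["eef_rot"],s["width"]);cv2.imwrite("pics/s3.png",p[:,:,::-1])
```

```text
[[-0.2   0.12 -2.71]
 [ 0.22  0.22 -2.53]
 [ 0.54  0.09 -2.12]
 [ 0.69  0.04 -3.37]
 [ 0.56  0.1  -3.13]
 [-0.92 -0.17 -2.4 ]
 [ 0.47 -0.53 -3.15]
 [-0.24 -0.58 -2.51]] [ 0.14068709 -0.08923896 -2.73959838] [ 0.45224918 -0.05279783  0.13847541] [ 9.81834482e-01  1.89739423e-01 -2.40345405e-05 -1.91880459e-05] 0.03905691112723261
```

View pics/w3.png

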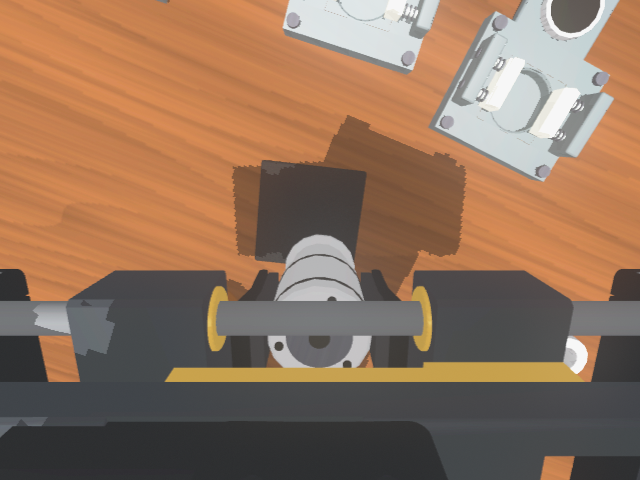

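View pics/s3.png

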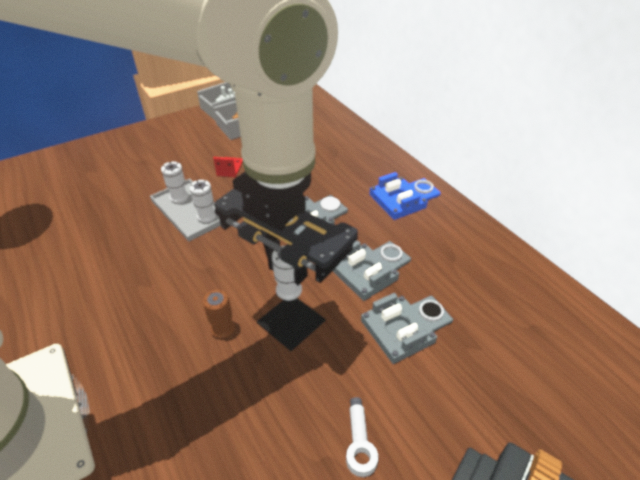

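The mean Fz is -2.74 N against a baseline near zero. That is about 280 g, so the hub is hollow and belongs in the open-ring nest. It hangs straight in the gripper. I'll move to a viewpoint just short of that nest.

move_arm(
  series=[
    [0.008,0.002,-0.005,0],
    [0.03,0.009,-0.012,0],
    [0.058,0.018,-0.02,0],
    [0.082,0.025,-0.02,0],
    [0.098,0.03,-0.02,0],
    [0.1035,0.032,-0.02,0],
    [0.1035,0.032,-0.02,0],
    [0.1035,0.032,-0.02,0],
    [0.1035,0.032,-0.02,0],
  ],
)

```text
time: 5.8
ee_pos: [0.5596, -0.0442, 0.1587]
eef_rot: [0.982, 0.19, -0.0, 0.0]
ft_force: [-0.4, 0.4, -2.6]
width: 0.0392
```

```bash
cat > shot.py <<'E'
from h import *
import sys
from bench import read_state, imaging
tag=sys.argv[1];f=[]
for n in sys.argv[2:]:
    c=imaging.get_calibration(n);s=read_state();p,d=imaging.camera(n)
    np.savez(f"{n}{tag}.npz",p=p,d=d,K=c["camera_matrix"],R=c["R"],t=c["t"],tcp=s["ee_pos"],q=s["eef_rot"]);cv2.imwrite(f"pics/{n}{tag}.png",p[:,:,::-1])
    s=read_state();f.append(s["ft_force"])
print(s["time"],np.round(s["ee_pos"],4),np.round(s["eef_rot"],4),np.round(f,2).tolist(),s["width"])
E
python3 shot.py 4 wrist scene side
python3 - <<'E'
from h import *
z=load("wrist4.npz");print(proj(z,[[.625,-.018,.018],[.6928,-.012,.0194]]))
E
```

```text
5.95 [ 0.5599 -0.0442  0.1588] [9.819e-01 1.896e-01 1.000e-04 3.000e-04] [[-0.17, -0.31, -2.31], [0.14, 0.67, -3.16], [-0.83, 1.06, -3.1]] 0.03883328462606422
[[320.52553967 140.49042231]
 [346.5920274   51.55681632]]
```

View pics/wrist4.png

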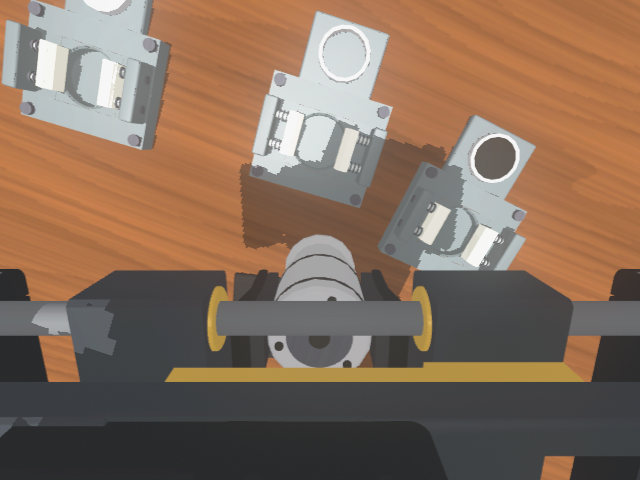

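Run:
```python
from h import *
z=load("wrist4.npz")
c=cv2.resize(z["p"][10:210,240:400],None,fx=3,fy=3,interpolation=cv2.INTER_CUBIC)
c=np.hstack([c,cv2.resize(z["p"][225:375,260:380],None,fx=4,fy=4,interpolation=cv2.INTER_CUBIC)[:,:320]])
cv2.imwrite("pics/c4.png",c[:,:,::-1])
```

```text
(no output)
```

View pics/c4.png

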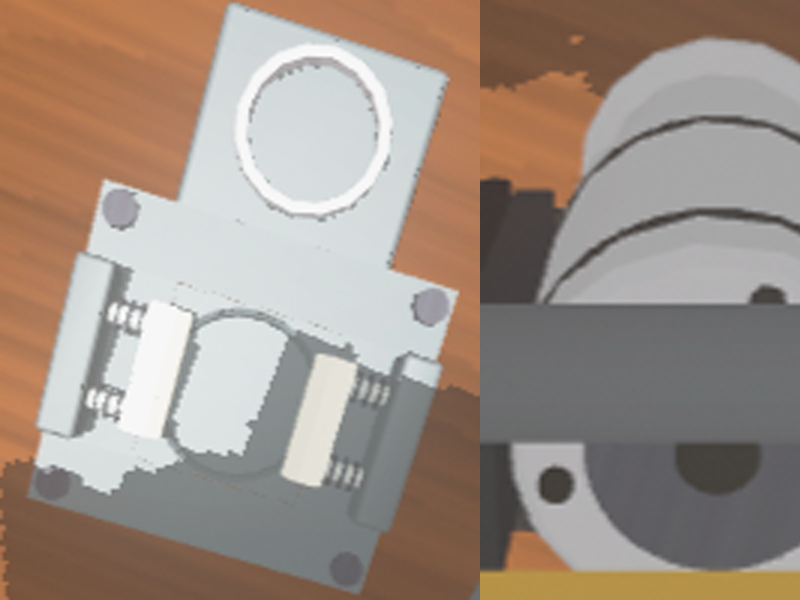

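Run:
```python
from h import *
z=load("wrist4.npz");a=load("scene4.npz");b=load("side4.npz")
n=back(z,319.2,141.2,.018);r_=back(z,344.4,53.0,.0195);print("bore",n,"ring",r_,np.linalg.norm((r_-n)[:2]))
Rt=Ro.from_quat(z["q"]).as_matrix()
h=back(z,319.2,338.3,z["tcp"][2]-.0437+.084);print("hub",h,"in tool",(h-z["tcp"])@Rt)
z1=load("w1.npz");
c1=cv2.resize(a["p"][170:370,200:400],None,fx=3,fy=3,interpolation=cv2.INTER_CUBIC)
cv2.imwrite("pics/c5.png",c1[:,:,::-1])
c1=cv2.resize(b["p"][180:330,270:450],None,fx=4,fy=4,interpolation=cv2.INTER_CUBIC)
cv2.imwrite("pics/c6.png",c1[:,:,::-1])
```

```text
bore [ 0.62408719 -0.01721324  0.018     ] ring [ 0.69123815 -0.01084821  0.0195    ] 0.06745195150125784
hub [ 0.55709613 -0.04404156  0.1989839 ] in tool [-0.00230572 -0.00108142 -0.04029971]
```

View pics/c5.png

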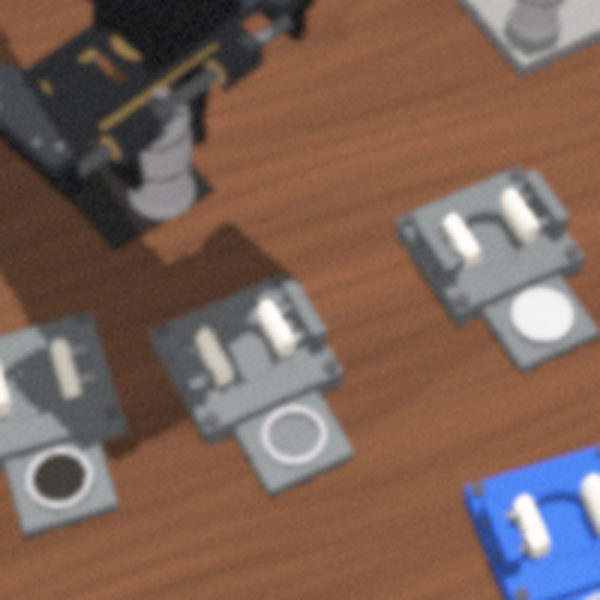

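View pics/c6.png

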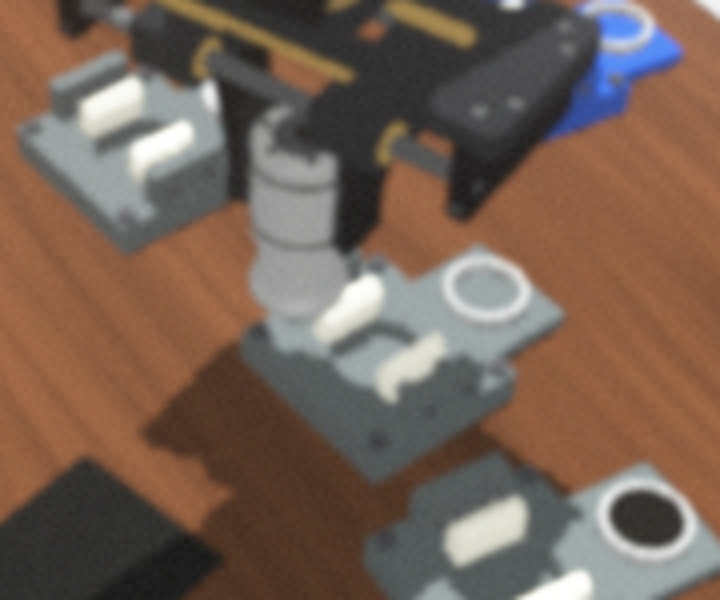

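move_arm(
  series=[
    [0.006,0,0,0],
    [0.022,0,0,0],
    [0.042,0,0,0],
    [0.059,0,0.008,0],
    [0.0685,0,0.024,0],
    [0.071,0,0.044,0],
    [0.071,0,0.058,0],
    [0.071,0,0.064,0],
    [0.071,0,0.064,0],
    [0.071,0,0.064,0],
  ],
)

```text
time: 6.95
ee_pos: [0.6265, -0.0177, 0.0954]
eef_rot: [0.982, 0.19, 0.001, 0.0]
ft_force: [0.1, 0.2, -2.7]
width: 0.0387
```

```bash
python3 shot.py 5 wrist scene side
python3 - <<'E'
from h import *
a=load("scene5.npz");b=load("side5.npz");z=load("wrist5.npz")
for n,q,w,k in (("a",a,(230,200,370,350),4),("b",b,(310,190,430,310),5),):
    c=cv2.resize(q["p"][w[1]:w[3],w[0]:w[2]],None,fx=k,fy=k,interpolation=cv2.INTER_CUBIC);cv2.imwrite(f"pics/c7{n}.png",c[:,:,::-1])
E
```

```text
7.1 [ 0.6266 -0.0176  0.0956] [9.819e-01 1.896e-01 8.000e-04 3.000e-04] [[0.1, -0.6, -3.21], [0.23, -0.01, -3.09], [-0.49, -0.71, -2.93]] 0.038894021427832014
```

View pics/c7a.png

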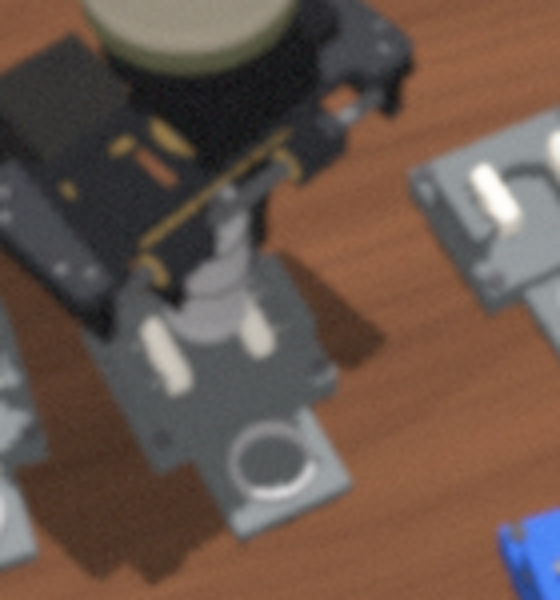

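View pics/c7b.png

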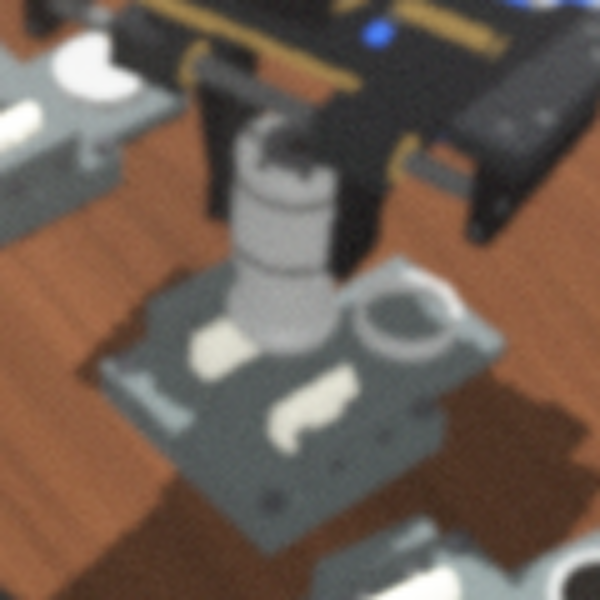

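View pics/wrist5.png

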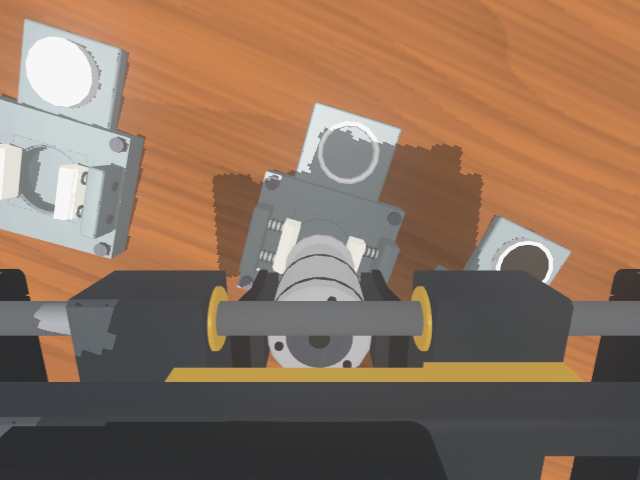

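Run:
```python
from h import *
z=load("wrist5.npz")
print("ring w5",back(z,348.7,152.3,.0195),z["tcp"])
a=load("scene5.npz");b=load("side5.npz")
# predicted outlines
def ring(c,z0,r): t=np.linspace(0,2*np.pi,180);return np.c_[c[0]+r*np.cos(t),c[1]+r*np.sin(t),0*t+z0]
c=z["tcp"][:2];f=z["tcp"][2]-.0437
for n,q,w,k in (("a",a,(230,200,370,350),4),("b",b,(310,190,430,310),5)):
    im=cv2.resize(q["p"][w[1]:w[3],w[0]:w[2]],None,fx=k,fy=k,interpolation=cv2.INTER_CUBIC)
    for P,col in((ring(c,f,.02),(255,0,0)),(ring(c,f+.012,.02),(255,0,0)),(ring((.6928,-.012),.0195,.02),(0,255,0)),(ring(c,f+.084,.02),(255,255,0))):
        uv=((proj(q,P)-w[:2]+.5)*k-.5).round().astype(np.int32);cv2.polylines(im,[uv],True,col,1)
    cv2.imwrite(f"pics/c8{n}.png",im[:,:,::-1])
im=cv2.resize(z["p"][90:310,220:440],None,fx=2.7,fy=2.7,interpolation=cv2.INTER_CUBIC);cv2.imwrite("pics/c8w.png",im[:,:,::-1])
```

```text
ring w5 [ 0.69156121 -0.0107774   0.0195    ] [ 0.62647481 -0.0176506   0.09541398]
```

View pics/c8a.png

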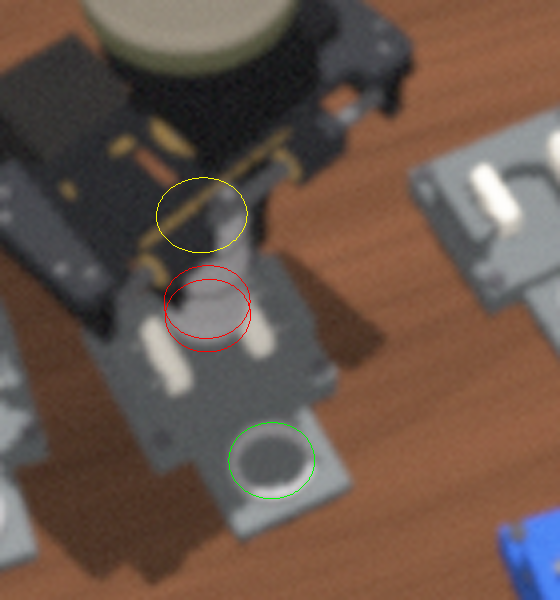

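View pics/c8b.png

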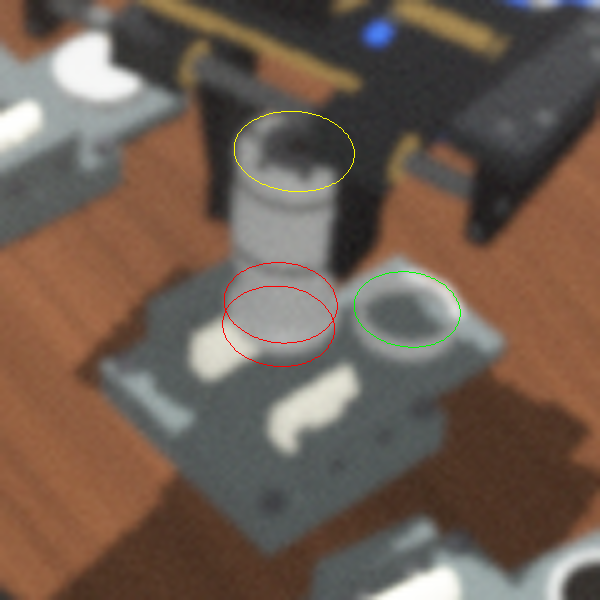

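View pics/c8w.png

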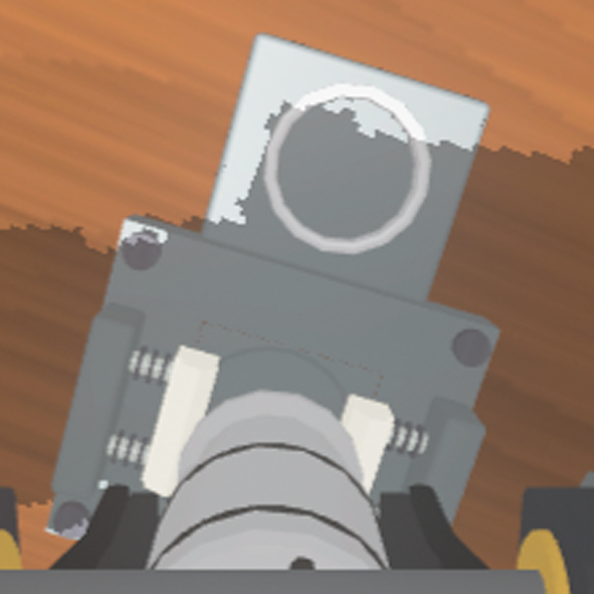

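move_arm(
  series=[
    [-0.001,0,0.004,0],
    [-0.001,0,0.01,0],
    [-0.001,0,0.015,0],
    [-0.001,0,0.018,0],
    [-0.001,0,0.02,0],
    [-0.001,0,0.022,0],
    [-0.001,0,0.023,0],
    [-0.001,0,0.024,0],
    [-0.001,0,0.024,0],
  ],
  newtons=60,
)

```text
time: 8.0
ee_pos: [0.6263, -0.0177, 0.0722]
eef_rot: [0.982, 0.19, 0.001, 0.0]
ft_force: [-1.9, -0.6, 8.4]
width: 0.0388
```

move_arm(
  series=[
    [0,0,0.001,0],
    [0,0,0.002,0],
    [0,0,0.003,0],
    [0,0,0.003,0],
  ],
)

```text
time: 8.4
ee_pos: [0.6269, -0.0176, 0.0697]
eef_rot: [0.982, 0.19, 0.002, 0.0]
ft_force: [-0.4, 0.7, 9.1]
width: 0.0388
```

move_arm(
  series=[
    [0,0,0.001,0],
    [0,0,0.002,0],
    [0,0,0.003,0],
    [0,0,0.003,0],
  ],
)

```text
time: 8.8
ee_pos: [0.6257, -0.0178, 0.0647]
eef_rot: [0.982, 0.19, 0.001, 0.0]
ft_force: [3.5, 0.5, 0.2]
width: 0.039
```

```bash
python3 shot.py 6 wrist side scene wrist
python3 - <<'E'
from h import *
b=load("side6.npz");w=(310,190,430,310)
cv2.imwrite("pics/c9.png",cv2.resize(b["p"][w[1]:w[3],w[0]:w[2],::-1],None,fx=5,fy=5,interpolation=cv2.INTER_CUBIC))
E
```

```text
9.0 [ 0.6256 -0.0178  0.0647] [9.818e-01 1.897e-01 5.000e-04 0.000e+00] [[2.88, 0.61, 1.59], [3.53, 0.12, 0.59], [3.97, 0.82, 1.12], [4.55, 0.83, -0.08]] 0.03879924596659725
```

View pics/c9.png

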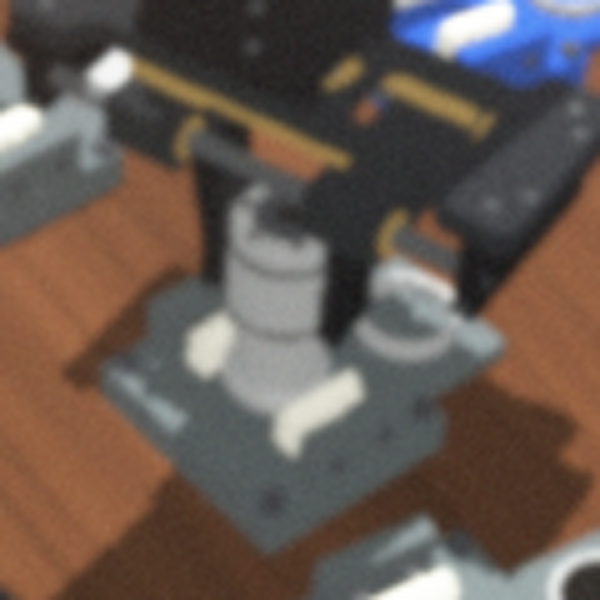

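move_arm(
  series=[
    [0,0,0.001,0],
    [0,0,0.002,0],
    [0,0,0.003,0],
    [0,0,0.004,0],
    [0,0,0.005,0],
    [0,0,0.005,0],
  ],
)

```text
time: 9.6
ee_pos: [0.6247, -0.0179, 0.059]
eef_rot: [0.982, 0.19, -0.001, -0.0]
ft_force: [0.7, 0.5, -0.4]
width: 0.0391
```

move_arm(
  series=[
    [0,0,0.001,0],
    [0,0,0.002,0],
    [0,0,0.003,0],
    [0,0,0.004,0],
    [0,0,0.004,0],
  ],
)

```text
time: 10.1
ee_pos: [0.6252, -0.0179, 0.0553]
eef_rot: [0.982, 0.19, -0.0, 0.0]
ft_force: [0.1, 0.2, -1.1]
width: 0.0385
```

move_arm(
  series=[
    [0,0,0.001,0],
    [0,0,0.002,0],
    [0,0,0.003,0],
    [0,0,0.0035,0],
    [0,0,0.0035,0],
  ],
)

```text
time: 10.6
ee_pos: [0.6242, -0.0178, 0.051]
eef_rot: [0.982, 0.19, -0.001, -0.0]
ft_force: [-0.9, 1.6, -9.4]
width: 0.0386
```

move_arm(
  series=[
    [0,0,0.0005,0],
    [0,0,0.001,0],
    [0,0,0.0015,0],
    [0,0,0.0015,0],
  ],
)

```text
time: 11.0
ee_pos: [0.6254, -0.0178, 0.0507]
eef_rot: [0.982, 0.19, 0.0, 0.0]
ft_force: [-0.9, 0.6, -4.9]
width: 0.0388
```

move_arm(
  series=[
    [0,0,0.0005,0],
    [0,0,0.001,0],
    [0,0,0.001,0],
  ],
)

```text
time: 11.3
ee_pos: [0.6256, -0.0181, 0.0499]
eef_rot: [0.982, 0.19, 0.0, 0.0]
ft_force: [0.3, 0.4, -1.7]
width: 0.0385
```

move_arm(
  series=[
    [0,0,0.0005,0],
    [0,0,0.001,0],
    [0,0,0.0015,0],
    [0,0,0.002,0],
    [0,0,0.002,0],
  ],
)

```text
time: 11.8
ee_pos: [0.6259, -0.018, 0.0495]
eef_rot: [0.982, 0.19, 0.001, 0.001]
ft_force: [-6.0, -0.3, 14.1]
width: 0.0391
```

move_arm(
  series=[
    [0,0,0.0003,0],
    [0,0,0.0006,0],
    [0,0,0.0006,0],
    [0,0,0.0006,0],
  ],
)

```text
time: 12.2
ee_pos: [0.626, -0.018, 0.0495]
eef_rot: [0.982, 0.19, 0.001, 0.001]
ft_force: [-8.5, -0.6, 18.6]
width: 0.039
```

```bash
python3 shot.py 7 wrist side scene wrist
```

```text
12.4 [ 0.626  -0.018   0.0495] [9.819e-01 1.896e-01 8.000e-04 6.000e-04] [[-7.64, -0.53, 18.28], [-6.97, -1.04, 18.14], [-7.69, -0.21, 18.76], [-8.26, -0.41, 18.06]] 0.03872067501576291
```

The hub is seated. Fz is about +18.4 N, plus the 2.7 N weight, so roughly 21 N on the floor. The TCP is at 0.0495, against the 0.0497 I expected. I'll unload to near zero, then open.

move_arm(
  series=[
    [0,0,-0.0007,0],
    [0,0,-0.0014,0],
    [0,0,-0.002,0],
    [0,0,-0.002,0],
  ],
)

```text
time: 12.8
ee_pos: [0.6257, -0.0181, 0.0496]
eef_rot: [0.982, 0.19, 0.001, 0.0]
ft_force: [-1.7, -0.7, 5.9]
width: 0.0388
```

move_arm(
  series=[
    [0,0,0,0],
    [0,0,0,0],
    [0,0,0,0],
    [0,0,0,0],
    [0,0,0,0],
    [0,0,0,0],
  ],
  claw=0.8,
)

```text
time: 13.4
ee_pos: [0.6252, -0.0178, 0.0489]
eef_rot: [0.982, 0.19, -0.0, -0.0]
ft_force: [-0.1, 0.6, -0.2]
width: 0.0756
```

move_arm(
  series=[
    [0,0,-0.005,0],
    [0,0,-0.02,0],
    [0,0,-0.045,0],
    [0,0,-0.075,0],
    [-0.02,0,-0.105,0],
    [-0.05,0,-0.13,0],
    [-0.085,0,-0.15,0],
    [-0.105,0,-0.155,0],
    [-0.11,0,-0.155,0],
    [-0.11,0,-0.155,0],
  ],
)

```text
time: 14.4
ee_pos: [0.5232, -0.0591, 0.2048]
eef_rot: [0.982, 0.189, 0.001, 0.001]
ft_force: [0.4, -0.8, 0.0]
width: 0.0787
```

```bash
python3 shot.py 8 wrist side scene
python3 - <<'E'
from h import *
b=load("side8.npz");w=(310,190,430,310)
cv2.imwrite("pics/c10.png",cv2.resize(b["p"][w[1]:w[3],w[0]:w[2],::-1],None,fx=5,fy=5,interpolation=cv2.INTER_CUBIC))
z=load("wrist8.npz")
q=proj(z,[[.6255,-.018,.09],[.6255,-.018,.0]]);print(q)
E
```

```text
14.55 [ 0.5237 -0.0581  0.2037] [ 9.817e-01  1.902e-01 -1.000e-04 -4.000e-04] [[0.14, -1.2, -0.36], [-0.36, 0.35, 0.16], [0.75, 0.39, -0.48]] 0.07863570912916618
[[320.37055616  82.53680075]
 [319.94508068  97.59992304]]
```

View pics/c10.png

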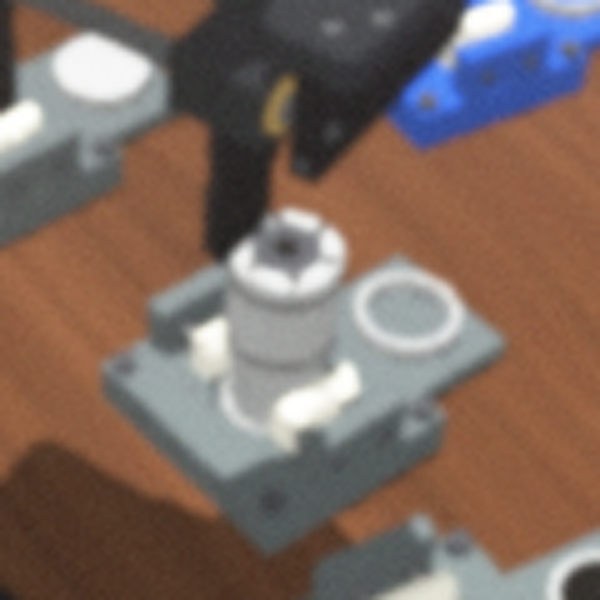

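View pics/wrist8.png

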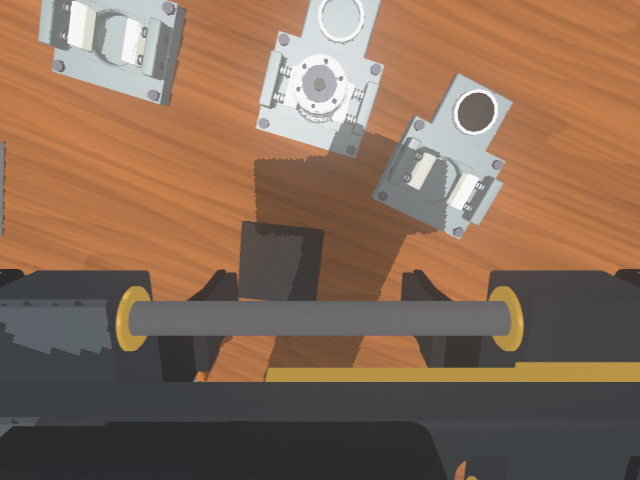

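View pics/scene8.png

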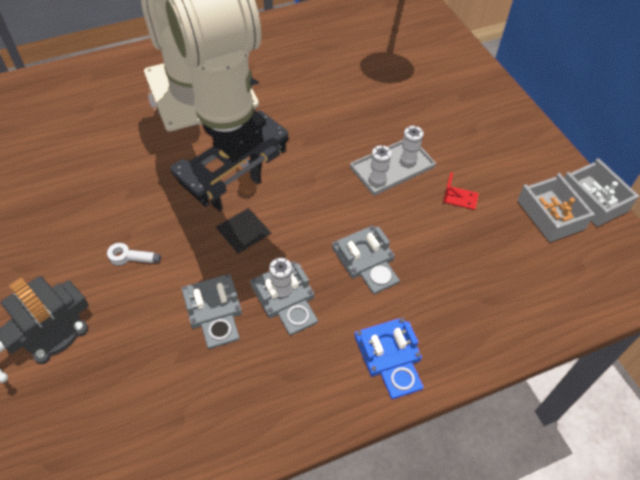

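Run:
```python
from h import *
from bench import r
z=load("wrist8.npz");K=z["K"]
# ring of hub top
pts=[back(z,u,v)for u,v in((319,64),(300,84),(338,84),(319,103))];print(np.round(pts,4))
a=load("scene8.npz");b=load("side8.npz")
print(tri(a,(280.3,266.5),b,(310+287/5-.4,190+250/5-.4)))
print(r.close_job())
```

```text
[[ 0.6361 -0.0127  0.0915]
 [ 0.619  -0.0051  0.0917]
 [ 0.6292 -0.03    0.0907]
 [ 0.6123 -0.0222  0.0913]]
[ 0.62571126 -0.01865848  0.09127871]
the job is handed in; nothing more can be done
None
```

I judged the hub hollow by its weight and pressed it upright into the nest with the open ring. I then let it go, backed the arm off and handed the job in.

- **Weight:** the lifted hub read about 2.7 N, roughly 280 g, which fits only the hollow class.
- **Seating:** I lowered it in 1 mm steps. The jaws spread at about 11–12 N of push and then snapped in. The final push was about 18.4 N at the wrist plus the hub's own weight, so about 21 N on the floor. The highest wrist reading at the end of any step was 18.8 N, well short of ramming.
- **Last pictures:** the hub stands upright between the white jaws, with its top level to about 1 mm. The top measured 91 mm above the bench against 90 mm expected, the same 1 mm or so high that the cameras read before. The foot also ended at the floor height the grasp predicted.
- **Other parts:** the waiting hubs, rod eye, bracket, other nests and blue look-alike are where they were. The gripper hid the brown look-alike in the last overview. It was standing when I last saw it, and the arm did not go near it at low height afterwards.
- **Disagreements:** the wrist camera and the fixed cameras differed by about 1.5–2 mm on where the hub and nest were, so I aimed between them. The fit then went in with about 1 N of sideways force in the bore. During the hard push a sideways force of about 8 N appeared, and it went away when I unloaded.

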